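Seat an empty take-up reel in its stand

ROBOT

A 6-joint arm with a two-finger parallel gripper is mounted at the origin on the work surface. World frame = base frame: x ahead of the robot, y to its left, z up, the work surface at z = 0. Lengths are in m, angles in rad, forces in N, time in s.
With the tool pointing down it reaches from about 0.4 to 0.825 m from the base axis. Payload 7 kg.
Tool frame: the origin (TCP) lies midway between the tips of the shut fingers; the grasp point (between the pads) lies 19 mm behind it (robot.tcp_to_grasp is the z of the grasp point in the tool frame, in m); z points along the fingers, y is the line along which they close (so a half turn about z gives the same grasp; the last joint's range is limited). The gripper opens to 85 mm and grips with 20 to 120 N. Pads are 22 mm wide; open, the fingers measure 114 mm over their backs; the gripper's body (76 mm by 85 mm) begins 54 mm behind the grasp point. The pads swing forward as they close: fully open they stand 13 mm farther back than shut.
Start: joints at [-0.822, 0.359, 0.012, 0, -1.224, -0.288], TCP at [0.3, -0.605, 0.231] pointing down, gripper open.
Joint ranges: [-3.07, 3.07], [-1.43, 2.12], [-1.02, 1.25], [-3.03, 1.67], [-3.05, -0], [-3.03, 3.03]. Speed limits (rad/s): [2.39, 2.39, 3.01, 3.14, 3.14, 3.14].

INTERFACE

Orientations are given as a rotation vector (axis times angle).
In Python, from plant import robot, solver, vision, finish_job gives the robot as it stands. Calls block until the motion is done:
- robot.move_to(position, orientation): joint-space move of the TCP to a pose.
- robot.move_l(position, rate=0.15, frame=None, f_stop=None): straight line of the TCP; frame=None keeps the orientation; rate is the mean speed in m/s. With f_stop (N) it stops when the force on the tool has changed by that much, and returns True; else False.
- robot.move_joints(angles): joint-space move.
- robot.gripper_to(opening): opening from 0.0 (shut) to 1.0 (fully open); the grip force is fixed at half the most; returns when the fingers have stopped.
- robot.hold(seconds).
- solver.solve_ik(position, orientation): joint angles nearest the present ones, or None.
- robot.read_state(): the state.
- vision.snapshot(name): name is "scene" or "top" or "wrist"; returns the picture (400x640x3 uint8, blue, green, red); there is no depth.
- vision.camera_params(name): a dict with "fx", "fy", "cx", "cy" (pixels), "R" (3x3) and "t" (3): a world point X has camera coordinates R X + t. Camera axes: x right, y down, z forward; pixel columns grow to the right and rows downward; lengths in m; the calibration is good to about 2 mm. A picture is of the moment at which its call begins: read the wrist's pose just before it. camera_params takes no time and is no camera call; for the wrist camera it gives the pose at the moment of the call.
A pose or a line that the arm cannot do raises robot.Unreachable and nothing moves.
- finish_job(): hands the job in; it is judged then, once.
The state is a dict: "t": time; "joints": joint angles; "dq": joint speeds; "tau": joint torques, N m; "eef_pos": TCP position; "eef_rot": TCP orientation; "ft_force": force on the tool from outside, world axes, zero at the start; "wrist_torque": the same for the moment, N m; "gripper_width": opening from 0.0 (shut) to 1.0 (fully open); "gripper_force": force on a finger pad.
Only numpy, scipy, OpenCV 4.12 (cv2) and the standard library are available. Lean on these libraries where they do the work, as an engineer would, in place of code of your own. Each camera call takes 0.05 s, during which the arm holds its last target. There are 200 camera calls.

TASK

Lift the empty orange reel off its grey rest and lower its steel axle into the two slots of the blue reel stand, both ends at once, with the reel midway between the cheeks. Press it gently but firmly down through the sprung pads until both ends of the axle are fully home on the slot floors, without ramming it, then let go. Do not disturb the other things on the bench.

Things in the scene. Friction and masses are not known exactly. Their poses are not given: they have to be found in the camera images.
- reel: Empty reel, orange flanges, steel axle, 0.2 to 0.42 kg. Origin: middle of the axle; y along the axle, level at the start (same end for end). Axle diameter 12, length 150 mm. Flanges diameter 76, 5 mm thick, outer faces 35 mm either side of the middle; between them a black hub, diameter 36, length 60 mm: grip it there, fingers either side of the hub, closing across the axle.
- axle_l (a point): Point on the axle's centre line 58 mm to the reel's +y, where it lies in a cheek's slot.
- axle_r (a point): Point on the axle's centre line 58 mm to the reel's -y, where it lies in the other cheek's slot.
- rest: Grey tray 100 x 130 mm, fixed, with two rails along its y, tops 14 mm high, between which the reel's flanges sit. Origin at the centre of its underside on the bench; the resting axle is 47.5 mm above it, along its y.
- stand: Blue reel stand, fixed; base 130 x 160 x 8 mm, origin at the centre of its underside on the bench. Two cheeks 12 mm thick, 60 mm long in x, centred 58 mm either side of the middle (y), tops 105 mm up. Each has a slot open at the top; the axle's centre goes in the plane x = 0, along y. More than 35 N on it or on the slot floors counts as ramming; a robot knock over 15 N too.
- mouth_l (a point): Middle of the slot mouth in the +y cheek, at the cheek's top, above the axle's place. Mouth 26 mm wide, narrowing within 17 mm to a 10 mm gap between a fixed wall (-x side) and a yellow sprung pad (+x side) that yields up to 5 mm. The pads pinch the axle: it will not sink by its own weight; pushing it down takes up to 18 N in all at the narrowing, then a steady 4 to 12 N.
- mouth_r (a point): The same in the -y cheek. The slot floors are on a dark saddle set level at a hidden height: when home, the axle's centre is 23 to 49 mm below the tops of the cheeks, equal at both ends (saddle z = 0 is the floors' height). Find it by feel, as a firm stop: the force climbs well over the pads' drag within 1 mm or so.
- tester: Grey handheld tester lying flat, 130 x 60 x 28 mm, bystander. Origin under its centre, x along its length.
- screwdriver: Screwdriver lying flat, bystander. x along its length.
- nut_jar: Small closed jar standing, 48 mm diameter, 60 mm high, bystander. Origin under its centre.
Not all that is in view belongs to the job. What is shaped like the rest but pink or red is not meant.

How it is judged:
On the way, in this order (a step that is already met when the one before it is completed fails the run):
1. the reel is lifted clear of its rest (height (world z) of reel above 0.075 m and contact force between reel and rest below 0.01 N), for 0.1 s.
2. both ends of the axle are in the slots, below the tops of the cheeks (x of axle_l in the frame of stand between -0.006 and 0.006 m and x of axle_r in the frame of stand between -0.006 and 0.006 m and height (world z) of each of axle_l, axle_r below 0.101 m), for 0.1 s.
At the end, for the whole second after the job is handed in: Both ends of the axle lie in the slots (within 6 mm of the slot line) and are home on the slot floors (within 1.5 mm), the reel is midway between the cheeks within 10 mm, let go and still (x of axle_l in the frame of stand between -0.006 and 0.006 m and x of axle_r in the frame of stand between -0.006 and 0.006 m and z of each of axle_l, axle_r in the frame of saddle below 0.0075 m and y of reel in the frame of stand between -0.01 and 0.01 m and linear speed of reel below 0.01 m/s and contact force between reel and the fingers below 0.05 N); the robot touches nothing.
It fails at once if the reel is rammed: over 35 N on the stand or on the slot floors (contact force between reel and stand above 35 N or contact force between reel and saddle above 35 N).
It fails at once if the robot strikes the stand with more than 15 N (contact force between the arm and stand above 15 N).
It fails at once if a bystander (tester, screwdriver, jar) is moved over 25 mm (distance of any of tester, screwdriver, nut_jar from where it was at the start of the episode above 0.025 m).
It also fails if it takes over 72 s, if anything falls off the work surface, if the arm or the gripper's body presses on something with over 40 N, if the wrist force passes 120 N, or if a joint passes its speed limit or range.

## Working session

There is one attempt and no reset: what is moved stays moved. The work goes in short steps, each a Python script; the robot and the scene stay as the last script left them, time stands still between calls to the robot, and variables do not carry over. Pictures are saved under pics/ and viewed, at most 10 in all, crops included, and the job is handed in when it is done.

```bash
ls; mkdir -p pics; python3 - <<'E'
from plant import robot, vision
import cv2
for n in ("scene","top"):
    cv2.imwrite(f"pics/{n}0.png",vision.snapshot(n))
    c=vision.camera_params(n);print(n,c)
s=robot.read_state();print(s["eef_pos"],s["eef_rot"],s["t"],robot.tcp_to_grasp)
E
```

```text
pics
scene {'fx': 416.5479317388193, 'fy': 416.5479317388193, 'cx': 317.0012724344349, 'cy': 197.75223436462682, 'R': array([[-0.36920157,  0.9292219 , -0.01539044],
       [ 0.74915887,  0.28777681, -0.59661167],
       [-0.54995562, -0.23179985, -0.80238248]]), 't': array([ 0.24740073, -0.3121963 ,  1.53212693])}
top {'fx': 363.81067381493193, 'fy': 363.81067381493193, 'cx': 322.21140691820085, 'cy': 200.8451676572906, 'R': array([[-0.01777216, -0.99956441, -0.02356126],
       [-0.98693494,  0.02131207, -0.15970356],
       [ 0.16013614,  0.02041515, -0.9868838 ]]), 't': array([-0.03829316,  0.53408101,  0.92144984])}
[ 0.29993738 -0.60422103  0.23047702] [ 7.17170007e-01 -3.05815160e+00 -2.18743621e-03] 0.1 -0.0187
```

View pics/scene0.png

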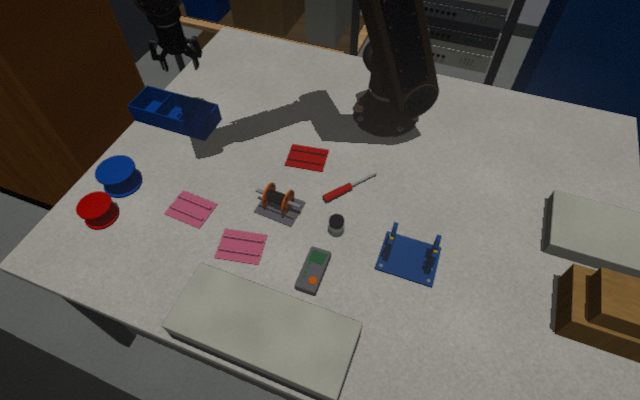

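View pics/top0.png

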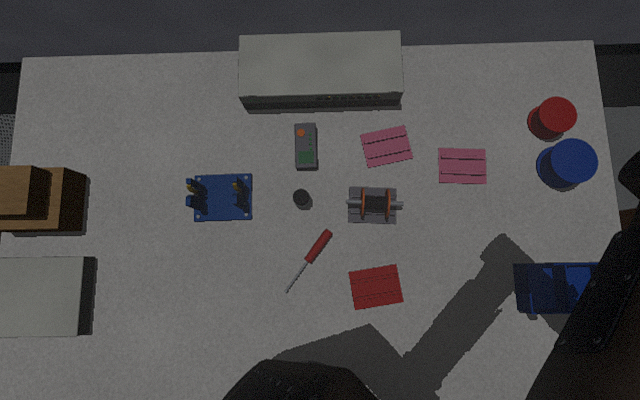

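The scene has three trays that could be taken for the rest: pink at top-view pixels (387,146) and (462,165), and red at (376,287). The red (552,115) and blue (573,160) reels could be taken for the reel. I choose the orange reel on the grey rest at (375,204). The blue stand is at (222,197), and the blue box at (555,288) isn't it.

```bash
cat > h.py <<'E'
import numpy as np, cv2
def ray(c,uv,z):
    d=c["R"].T@np.array([(uv[0]-c["cx"])/c["fx"],(uv[1]-c["cy"])/c["fy"],1.]); o=-c["R"].T@c["t"]
    return o+d*(z-o[2])/d[2]
def proj(c,X):
    p=c["R"]@np.asarray(X)+c["t"]; return np.array([c["fx"]*p[0]/p[2]+c["cx"],c["fy"]*p[1]/p[2]+c["cy"]])
def tri(c1,u1,c2,u2):
    A=[];b=[]
    for c,u in((c1,u1),(c2,u2)):
        o=-c["R"].T@c["t"];d=c["R"].T@np.array([(u[0]-c["cx"])/c["fx"],(u[1]-c["cy"])/c["fy"],1.]);d/=np.linalg.norm(d)
        P=np.eye(3)-np.outer(d,d);A.append(P);b.append(P@o)
    return np.linalg.lstsq(np.vstack(A),np.hstack(b),rcond=None)[0]
def mask(im,h0,h1,s0,v0):
    h=cv2.cvtColor(im,cv2.COLOR_BGR2HSV);return cv2.inRange(h,(h0,s0,v0),(h1,255,255))
def comps(m,amin=30):
    n,l,s,c=cv2.connectedComponentsWithStats(m)
    return [(c[i].round(1),s[i]) for i in range(1,n) if s[i][4]>amin]
E
python3 - <<'E'
from h import *; from plant import vision
im=cv2.imread("pics/top0.png");c=vision.camera_params("top")
for x in comps(mask(im,5,18,120,60)):print("or",x, ray(c,x[0],.0475))
m=mask(im,100,125,100,50);m[:,:170]=0;m[:,265:]=0
for x in comps(m):print("bl",x,ray(c,x[0],.008))
k=cv2.minAreaRect(cv2.findNonZero(m));print(k,[ray(c,p,.008)[:2].round(4) for p in cv2.boxPoints(k)])
print([ray(c,p,.0475).round(3) for p in((348,206),(403,205))])
cr=np.hstack([cv2.resize(im[165:245,335:415],(400,400),interpolation=cv2.INTER_CUBIC),cv2.resize(im[160:240,180:260],(400,400),interpolation=cv2.INTER_CUBIC)])
cv2.imwrite("pics/crop.png",cr)
w=vision.camera_params("wrist");
from plant import robot
from scipy.spatial.transform import Rotation as Ro
s=robot.read_state();T=Ro.from_rotvec(s["eef_rot"]).as_matrix()
print("cam in tool",T.T@(-w["R"].T@w["t"]-s["eef_pos"]),(T.T@w["R"].T).round(3),w["fx"],w["cx"],w["cy"])
print(T.round(3))
E
```

```text
or (array([300.4, 132.2]), array([297, 129,   8,   8,  48], dtype=int32)) [0.72298288 0.00712454 0.0475    ]
or (array([ 13.6, 189.7]), array([  0, 166,  31,  49, 596], dtype=int32)) [0.58094805 0.78499288 0.0475    ]
or (array([ 56.4, 173.8]), array([ 45, 168,  19,  20,  98], dtype=int32)) [0.6223836  0.67164671 0.0475    ]
or (array([ 56.9, 192.4]), array([ 50, 183,  12,  17,  58], dtype=int32)) [0.57086667 0.66508783 0.0475    ]
or (array([362.7, 200.3]), array([361, 188,   4,  27,  65], dtype=int32)) [ 0.53156188 -0.15537872  0.0475    ]
or (array([388.4, 201. ]), array([387, 189,   4,  27,  55], dtype=int32)) [ 0.52824691 -0.2225728   0.0475    ]
or (array([ 39.5, 218.7]), array([  7, 199,  54,  31, 297], dtype=int32)) [0.50049941 0.70508371 0.0475    ]
bl (array([222.7, 197.5]), array([ 194,  174,   58,   48, 1786], dtype=int32)) [0.55414373 0.22719013 0.008     ]
bl (array([187.7, 200.3]), array([186, 196,   5,  10,  39], dtype=int32)) [0.5483966  0.32460039 0.008     ]
((218.31307983398438, 197.32748413085938), (45.60353469848633, 65.18787384033203), 87.70938873291016) [array([0.6181, 0.3356]), array([0.6213, 0.1523]), array([0.4932, 0.1455]), array([0.4897, 0.325 ])]
[array([ 0.517, -0.116,  0.047]), array([ 0.517, -0.26 ,  0.047])]
cam in tool [ 0.0653517  -0.00023416 -0.14255196] [[-0.001 -0.965 -0.263]
 [ 1.    -0.001  0.   ]
 [-0.001 -0.263  0.965]] 335.8269553040697 322.5337207536596 194.61168473308487
[[-0.896 -0.445 -0.001]
 [-0.445  0.896  0.001]
 [ 0.     0.001 -1.   ]]
```

View pics/crop.png

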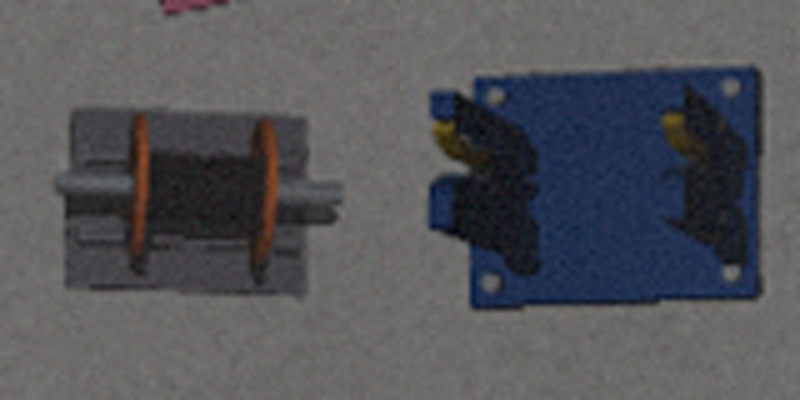

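The crop confirms the choice: the orange reel sits on the grey rest with its axle nearly along world y. The stand's yellow pads are on the world +x side, so its yaw is near zero. Next I take wrist views from above both.

```bash
cat >> h.py <<'E'
from scipy.spatial.transform import Rotation as Ro
def ori(yaw,flip=1):
    # tool x = flip*(y axis of object), tool z down, closing along object's x
    x=np.array([-np.sin(yaw),np.cos(yaw),0])*flip; z=np.array([0,0,-1.]); return Ro.from_matrix(np.c_[x,np.cross(z,x),z]).as_rotvec()
E
python3 - <<'E'
from h import *; from plant import robot,solver,vision
import pickle
for f in(1,-1):
    for p in([.555,.235,.26],[.52,-.19,.2]): print(f,solver.solve_ik(p,ori(0,f)))
f=1 if solver.solve_ik([.555,.235,.26],ori(0,1)) is not None and abs(solver.solve_ik([.555,.235,.26],ori(0,1))[5])<2.2 else -1
D={}
for n,p in(("st",[.555,.235,.26]),("re",[.52,-.19,.2])):
    robot.move_to(p,ori(0,f)); robot.hold(.2)
    c=vision.camera_params("wrist");im=vision.snapshot("wrist");D[n]=c;cv2.imwrite(f"pics/w_{n}.png",im)
D["f"]=f;pickle.dump(D,open("c.pkl","wb"));print(f,robot.read_state()["t"])
E
```

```text
1 [ 0.72439997  0.22366118 -0.11064895  0.         -1.2364862   2.41719269]
1 None
-1 [ 0.72439997  0.22366118 -0.11064895  0.         -1.2364862  -0.72439997]
-1 [ 3.46373723e-03  1.83324010e-01 -3.03834779e-01  4.44089210e-16
 -1.08363754e+00 -3.46373723e-03]
-1 5.2583
```

View pics/w_st.png

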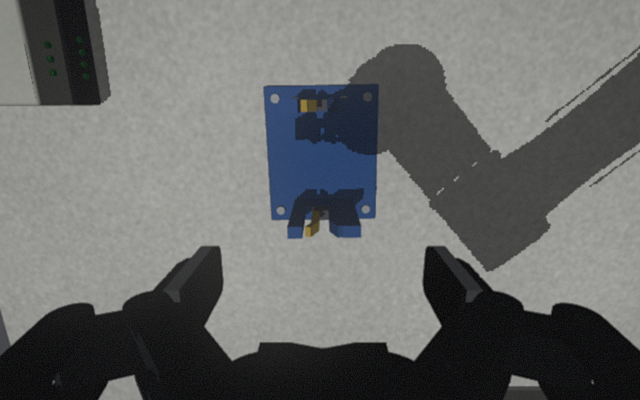

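View pics/w_re.png

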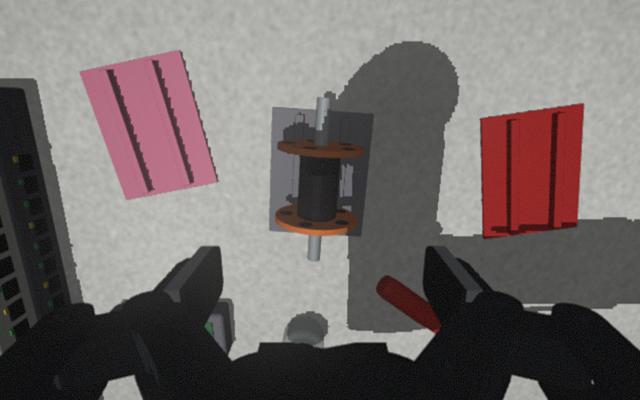

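The wrist view of the stand shows its base holes at about (275,98), (367,97), (280,211) and (365,209), with the near cheek top at rows 222–237 and the yellow pads to the left (+x). In the reel view the axle runs from about (322,98) to (314,260), with the dark hub between the orange flanges at about (319,188).

```bash
python3 - <<'E'
from h import *; import pickle
D=pickle.load(open("c.pkl","rb"));a=cv2.imread("pics/w_st.png");c=D["st"]
g=cv2.cvtColor(a,cv2.COLOR_BGR2HSV)
P=[]
for u,v in((275,98),(367,97),(280,211),(365,209)):
    w=g[v-8:v+9,u-8:u+9].astype(float);m=((w[...,1]<80)&(w[...,2]>70)).astype(np.uint8)*255
    k=sorted(comps(m,3),key=lambda x:np.hypot(*(x[0]-8)))[0];q=k[0]+[u-8,v-8];P.append(ray(c,q,.008)[:2]);print(q,k[1][4],P[-1].round(4))
P=np.array(P);print("stand",P.mean(0).round(4)); d=(P[2]+P[3]-P[0]-P[1])/2;e=(P[0]-P[1]+P[2]-P[3])/2
print("dims",np.linalg.norm(d),np.linalg.norm(e),"yaw",np.arctan2(-d[0],d[1]),np.arctan2(e[1],e[0]))
m=mask(a,100,125,90,40);m[:,:240]=0
# near cheek tops
for r in (226,230,234):
    print(r,np.flatnonzero(mask(a,100,125,90,60)[r,280:370])+280)
cc=D["re"];b=cv2.imread("pics/w_re.png");s=cv2.cvtColor(b,cv2.COLOR_BGR2HSV)
for r in list(range(94,142,6))+list(range(236,266,4)):
    print(r,[tuple(s[r,x,1:]) for x in range(304,334,2)] if r in(94,106,248,260) else "")
m=mask(b,3,20,120,60)
for x in comps(m,100):print(x)
E
```

```text
[274.5  98.1] 81 [0.6105 0.1632]Traceback (most recent call last):
  File "<stdin>", line 7, in <module>
IndexError: list index out of range
```

```bash
python3 - <<'E'
from h import *; import pickle
D=pickle.load(open("c.pkl","rb"));a=cv2.imread("pics/w_st.png");c=D["st"]
g=cv2.cvtColor(a,cv2.COLOR_BGR2HSV)
P=[]
for u,v in((275,98),(367,97),(280,211),(365,209)):
    w=g[v-7:v+8,u-7:u+8].astype(float);m=(w[...,1]<100).astype(np.uint8)*255
    k=sorted(comps(m,3),key=lambda x:np.hypot(*(x[0]-7)))[0];q=k[0]+[u-7,v-7];P.append(ray(c,q,.008)[:2]);print(q,k[1][4],P[-1].round(4))
P=np.array(P);print("stand",P.mean(0).round(4)); d=(P[2]+P[3]-P[0]-P[1])/2;e=(P[0]-P[1]+P[2]-P[3])/2
print("dims",np.linalg.norm(d),np.linalg.norm(e),"yaw",np.arctan2(-d[0],d[1]),np.arctan2(e[1],e[0]))
for r in (229,233):
    print(r,np.flatnonzero(mask(a,100,125,90,80)[r,270:380])+270)
cc=D["re"];b=cv2.imread("pics/w_re.png");s=cv2.cvtColor(b,cv2.COLOR_BGR2GRAY)
for r in (92,96,98,100,106,112,240,248,256,260,263):
    print(r,s[r,304:336:1])
E
```

```text
[274.4  98. ] 87 [0.6106 0.1631]
[367.1  96.5] 112 [0.506  0.1616]
[280.5 210. ] 74 [0.6083 0.2959]
[365.2 208.7] 67 [0.5039 0.2943]
stand [0.5572 0.2287]
dims 0.13275847307485467 0.10452488799263016 yaw 0.016823592937847152 0.014547549521776944
229 [288 289 290 291 292 293 294 295 296 297 298 299 300 301 337 338 339 340
 341 342 343 344 345 346 347 348 349 350 351 352 353 354 355 356 357 358
 359 360]
233 [288 289 290 291 292 293 294 295 296 297 298 299 300 301 337 338 339 340
 341 342 343 344 345 346 347 348 349 350 351 352 353 354 355 356 357 358
 359 360]
92 [177 177 179 175 179 178 177 180 181 177 179 176 175 175 174 174 176 176
 174 174 173 161 110  90  91  88  85 108 157 165 167 168]
96 [180 182 180 182 181 183 180 180 176 175 174 178 174 165 165 167 169 172
 176 167 113  86  87  88  89  89  90  91  91  90  87 113]
98 [183 181 180 181 180 180 178 175 173 172 172 173 164 119 110 120 130 140
 149 152 149 143 135 126 118 104  92  90  91  90  91 115]
100 [178 177 176 177 178 178 176 177 176 176 176 174 151 109 114 125 134 143
 151 156 156 151 144 135 124 109  92  90  87  90  90  9
[... 247 characters left out ...]
  63  59  59  61  59  63]
240 [177 175 175 167 131 118 124 133 145 148 151 142 138 127 116 100  97 144
 175 179 178 179 176 174 174 174 171 171 169 170 173 173]
248 [182 186 188 179 124 116 132 141 148 149 146 140 133 125 110  94 118 174
 185 179 179 178 181 180 182 180 178 177 177 179 178 182]
256 [167 167 163 134 121 127 136 141 146 146 142 136 128 117  96 109 167 182
 182 182 183 182 181 178 175 176 175 176 177 178 178 175]
260 [178 178 178 175 157 150 143 142 145 144 141 134 128 117 117 144 170 177
 178 176 182 181 182 182 179 182 179 177 175 175 176 177]
263 [179 180 178 177 176 177 178 177 178 181 180 179 178 177 176 173 173 174
 174 176 179 182 185 182 178 179 179 175 177 178 178 180]
```

```bash
python3 - <<'E'
from h import *; import pickle
from plant import vision
D=pickle.load(open("c.pkl","rb"));c=D["st"]
p=ray(c,(287.5,231),.105);q=ray(c,(361,231),.105);print("cheek",p,q,np.linalg.norm(p-q),(p+q)/2)
R=lambda y:np.array([[np.cos(y),-np.sin(y)],[np.sin(y),np.cos(y)]])
print("pred",np.array([.5572,.2287])+R(.0157)@[0,.058], ray(c,(301.5,231),.105),ray(c,(337,231),.105))
c=D["re"];f=ray(c,(322.7,97.5),.0475);n=ray(c,(312.8,260.5),.0475);d=n-f
print("axle",f,n,np.linalg.norm(d),(f+n)/2,"yaw",np.arctan2(-d[0],d[1]))
# cross check with top cam
im=cv2.imread("pics/top0.png");c=vision.camera_params("top")
print([proj(c,x).round(1) for x in(f,n)])
for s in (1,-1): print(proj(c,[*(np.array([.5572,.2287])+R(.0157)@[0,.058*s]),.105]))
for s in ((1,1),(1,-1),(-1,-1),(-1,1)): print(proj(c,[*(np.array([.5572,.2287])+R(.0157)@[.065*s[0],.08*s[1]]),.008]).round(1))
E
```

```text
cheek [0.58960774 0.28540629 0.105     ] [0.52003894 0.28549339 0.105     ] 0.06956886036141569 [0.55482334 0.28544984 0.105     ]
pred [0.55628944 0.28669285] [0.57635631 0.28542288 0.105     ] [0.54275495 0.28546495 0.105     ]
axle [ 0.52160487 -0.25973067  0.0475    ] [ 0.53100848 -0.10895795  0.0475    ] 0.15106567954501632 [ 0.52630667 -0.18434431  0.0475    ] yaw -0.06228874569643847
[array([402.8, 203.2]), array([345. , 200.9])]
[187.80090725 190.64173112]
[233.7965925  188.91295125]
[194.  174.6]
[250.9 172.5]
[251.  218.7]
[193.  220.8]
```

```bash
python3 - <<'E'
from h import *
a=cv2.imread("pics/w_st.png");cv2.imwrite("pics/c2.png",cv2.convertScaleAbs(cv2.resize(a[80:245,255:385],None,fx=4.5,fy=3.6,interpolation=cv2.INTER_NEAREST),alpha=1.8))
E
```

```text
(no output)
```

View pics/c2.png

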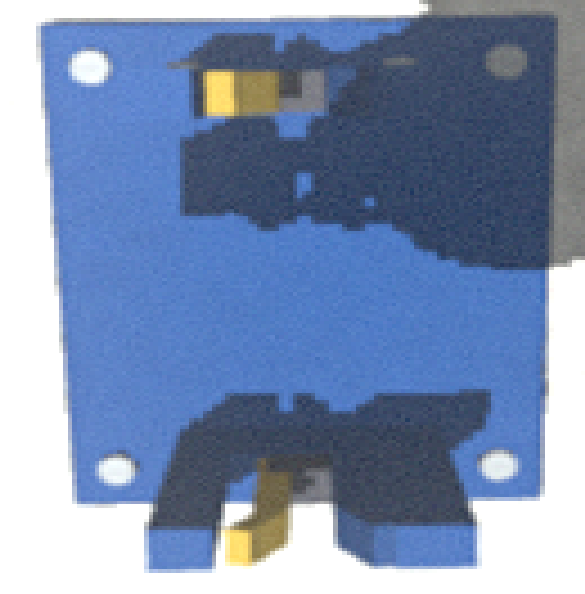

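```bash
python3 - <<'E'
from h import *; import pickle
from plant import vision
D=pickle.load(open("c.pkl","rb"));c=D["st"];t=vision.camera_params("top")
b=[ray(c,p,.008)[:2].round(4) for p in((264.3,86.9),(378.8,84.2),(375.2,217.5),(272.1,218.9))];print(b,np.mean(b,0))
for p in((287.9,226),(287.9,237.5),(360.7,226),(360.7,237.5)):print(ray(c,p,.105).round(4))
print(-c["R"].T@c["t"])
print(tri(c,(287.9,238),t,(186,178.4)),tri(c,(360.7,238),t,(186,206)))
print([proj(t,[*x,.008]).round(1) for x in b])
im=cv2.imread("pics/top0.png");m=mask(im,100,125,100,50)
for col in(187,188,189):print(col,np.flatnonzero(m[160:240,col])+160)
E
```

```text
[array([0.6215, 0.1511]), array([0.4934, 0.1484]), array([0.4911, 0.3058]), array([0.6191, 0.3075])] [0.556275 0.2282  ]
[0.5891 0.2804 0.105 ]
[0.5894 0.292  0.105 ]
[0.5205 0.2805 0.105 ]
[0.5201 0.2921 0.105 ]
[0.55626887 0.16841798 0.40253788]
[0.59083487 0.29775617 0.09237476] [0.51899406 0.29488511 0.09577041]
[array([250.4, 173.1]), array([250.7, 218.8]), array([193.6, 220.8]), array([194.8, 175.3])]
187 [179 180 181 182 183 196 197 198 199 200 201 202 203 204]
188 [179 180 181 182 183 196 197 198 199 200 201 202 203 204]
189 [179 180 181 182 183 197 198 199 200 201 202 203 204 205]
```

```bash
python3 - <<'E'
from h import *; import pickle
c=pickle.load(open("c.pkl","rb"))["st"]
for y in(.2807,.2927):
  for x,z in((-.039,.105),(-.03,.105),(-.013,.105),(-.006,.088),(0,.105),(.004,.088),(.013,.105),(.03,.105),(.039,.105)):print(y,x,z,proj(c,[.5563-.0009+x,y,z]).round(1))
E
```

```text
0.2807 -0.039 0.105 [365.  226.2]
0.2807 -0.03 0.105 [355.5 226.2]
0.2807 -0.013 0.105 [337.4 226.3]
0.2807 -0.006 0.088 [329.6 220.2]
0.2807 0 0.105 [323.6 226.3]
0.2807 0.004 0.088 [319.6 220.2]
0.2807 0.013 0.105 [309.8 226.3]
0.2807 0.03 0.105 [291.8 226.3]
0.2807 0.039 0.105 [282.3 226.3]
0.2927 -0.039 0.105 [364.6 238.1]
0.2927 -0.03 0.105 [355.2 238.1]
0.2927 -0.013 0.105 [337.3 238.1]
0.2927 -0.006 0.088 [329.6 231.5]
0.2927 0 0.105 [323.6 238.1]
0.2927 0.004 0.088 [319.6 231.5]
0.2927 0.013 0.105 [310.  238.1]
0.2927 0.03 0.105 [292.1 238.2]
0.2927 0.039 0.105 [282.7 238.2]
```

The stand is at (0.5565, 0.2287) with yaw 0.0155. The throat wall is seen at column 329.5 against 329.6 predicted, so that checks out. The reel is at (0.5263, −0.1843) with yaw −0.062, and its axle measures 151 mm against the 150 mm given. Now I grasp it.

```bash
python3 - <<'E'
from h import *; from plant import robot,vision
import pickle
o=ori(-.062,-1);x,y=.5263,-.1843
robot.move_to([x,y,.13],o)
print("stop",robot.move_l([x,y,.0255],rate=.1,f_stop=8))
robot.gripper_to(0.0); s=robot.read_state();print("grip",s["gripper_width"],s["gripper_force"],s["ft_force"],s["eef_pos"])
robot.move_l([x,y,.20],rate=.1); robot.hold(.2)
s=robot.read_state();print(s["gripper_width"],s["gripper_force"],s["ft_force"],s["wrist_torque"],s["t"])
o2=ori(.0155,-1);robot.move_to([.5565,.2287,.20],o2);robot.hold(.3)
c=vision.camera_params("wrist");im=vision.snapshot("wrist");cv2.imwrite("pics/w2.png",im);pickle.dump(c,open("c2.pkl","wb"))
s=robot.read_state();print(s["eef_pos"],s["gripper_width"],s["t"])
E
```

```text
stop False
grip 0.4059619704266188 59.226415157318115 [-3.29990779  0.38551415  5.02778793] [ 0.52580777 -0.18435364  0.02571262]
0.40801434870192366 59.81164813041687 [-0.2637368  -0.06282809 -1.83050626] [ 0.01136842 -0.03015965 -0.02423936] 9.45
[0.55668835 0.22816732 0.2000669 ] 0.40147556295021863 11.3333
```

View pics/w2.png

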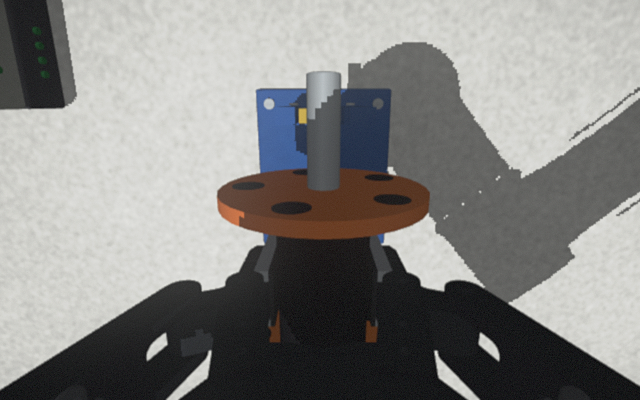

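The picture shows the reel held level with its −y axle end at about (324,75). The end lines up with the slot and pad behind it, and the flange and axle junction is near row 188. I check the pitch and yaw numerically.

```bash
python3 - <<'E'
from h import *; import pickle
c=pickle.load(open("c2.pkl","rb"));im=cv2.imread("pics/w2.png");g=cv2.GaussianBlur(cv2.cvtColor(im,cv2.COLOR_BGR2GRAY),(1,1),0).astype(int)
for r in(82,90,160,175):
    d=np.abs(np.diff(g[r,295:352]));print(r,[(295+i,int(d[i])) for i in np.argsort(-d)[:6]])
print("col",g[62:90,324],g[180:194,324])
R=Ro.from_rotvec(ori(.0155,-1)).as_matrix();T=np.array([.5567,.2282,.2001])
for zz in(.016,.020,.024,.028):
  for p in(0,.03,-.03):
    E=lambda s,r:T+R@np.array([s,0,-zz])+np.array([0,0,r+ p*s])
    a,b=[c["fx"]*12e-3/(c["R"]@E(s,0)+c["t"])[2] for s in(.075,.037)]
    print(zz,p,"end top/bot",proj(c,E(.075,.006)).round(1),proj(c,E(.075,-.006)).round(1),"flange top",proj(c,E(.035,.006)).round(1),"w",round(a,1),round(b,1))
E
```

```text
82 [(np.int64(340), 67), (np.int64(347), 66), (np.int64(305), 65), (np.int64(341), 38), (np.int64(348), 35), (np.int64(306), 28)]
90 [(np.int64(332), 37), (np.int64(333), 30), (np.int64(306), 20), (np.int64(307), 18), (np.int64(344), 17), (np.int64(340), 11)]
160 [(np.int64(306), 15), (np.int64(339), 15), (np.int64(340), 7), (np.int64(308), 5), (np.int64(350), 5), (np.int64(319), 4)]
175 [(np.int64(306), 8), (np.int64(345), 8), (np.int64(344), 7), (np.int64(307), 7), (np.int64(297), 6), (np.int64(346), 6)]
col [217 217 217 213 212 211 210 211 203 163 169 184 189 188 186 188 187 186
 188 186 186 188 185 186 186 186 188 187] [86 83 87 86 85 85 87 87 84 85 76 65 62 59]
0.016 0 end top/bot [325.8  76.6] [325.5  79. ] flange top [325.7 190.6] w 33.6 31.0
0.016 0.03 end top/bot [325.8  76.1] [325.5  78.6] flange top [325.7 191.3] w 34.3 31.3
0.016 -0.03 end top/bot [325.7  77.1] [325.4  79.4] flange top [325.6 189.9] w 33.0 30.8
0.02 0 end top/bot [325.9  75.6] [325.6  78.2] flange top [325.8 193.4] w 34.8 32.0
0.02 0.03 end top/bot [325.9  75.1] [325.6  77.8] flange top [325.8 194.2] w 35.4 32.3
0.02 -0.03 end top/bot [325.8  76.2] [325.5  78.7] flange top [325.7 192.6] w 34.1 31.7
0.024 0 end top/bot [326.   74.7] [325.7  77.4] flange top [325.9 196.4] w 36.0 33.0
0.024 0.03 end top/bot [326.1  74.1] [325.7  76.9] flange top [325.9 197.2] w 36.7 33.3
0.024 -0.03 end top/bot [325.9  75.2] [325.6  77.9] flange top [325.8 195.6] w 35.3 32.7
0.028 0 end top/bot [326.1  73.6] [325.8  76.6] flange top [326.  199.6] w 37.2 34.1
0.028 0.03 end top/bot [326.2  73. ] [325.8  76.1] flange top [326.  200.5] w 38.0 34.4
0.028 -0.03 end top/bot [326.   74.2] [325.7  77.1] flange top [325.9 198.7] w 36.5 33.8
```

```bash
python3 - <<'E'
from h import *; from plant import robot
x,y=.5565,.2297
robot.move_l([x,y,.11],rate=.1);robot.hold(.2);b=robot.read_state()["ft_force"]
print("early",robot.move_l([x,y,.078],rate=.03,f_stop=8),"base",b.round(2) if hasattr(b,'round') else b)
z=robot.read_state()["eef_pos"][2];L=[]
while z>.032:
    z-=.0008; st=robot.move_l([x,y,z],rate=.012,f_stop=9)
    s=robot.read_state();f=np.array(s["ft_force"])-b;L.append((round(1e3*(s["eef_pos"][2]+.0218),1),*f.round(1)))
    ax=z+.0218
    dr=np.median([l[3] for l in L[-6:-1]]) if len(L)>5 else 0
    if f[2]>24 or (ax<.0835 and f[2]>dr+8) : print("STOP",dr);break
    if s["t"]>50:break
print(L);print(s["eef_pos"],s["wrist_torque"],s["gripper_width"],s["t"])
E
```

```text
early False base [-0.84 -0.16 -1.72]
STOP 5.6
[(np.float64(99.3), np.float64(1.1), np.float64(0.1), np.float64(-0.4)), (np.float64(98.4), np.float64(0.8), np.float64(0.1), np.float64(-1.3)), (np.float64(97.5), np.float64(1.4), np.float64(1.1), np.float64(0.1)), (np.float64(96.7), np.float64(1.2), np.float64(-0.4), np.float64(-0.1)), (np.float64(96.0), np.float64(0.6), np.float64(0.5), np.float64(-0.2)), (np.float64(95.2), np.float64(1.7), np.float64(0.3), np.float64(0.1)), (np.float64(94.4), np.float64(-0.2), np.float64(0.0), np.float64(0.7)), (np.float64(93.7), np.float64(-2.5), np.float64(0.0), np.float64(2.6)), (np.float64(93.0), np.float64(-4.3), np.float64(0.9), np.float64(6.0)), (np.float64(92.3), np.float64(-5.1), np.float64(0.1), np.float64(6.5)), (np.float64(91.5), np.float64(-6.2), np.float64(0.4), np.float64(7.2)), (np.float64(90.6), np.float64(-5.3), np.float64(0.0), np.float64(7.8)), (np.float64(89.8), np.float64(-6.2), np.float64(0.5), np.float64(6.5)), (np.float64(89.0), np.float64(-6.2), np.float64(0.8), np.float64(6.0)), (np.float64(88.2), np.float64(-5.5), np.float6
[... 1957 characters left out ...]
0.1), np.float64(5.0)), (np.float64(65.6), np.float64(-4.0), np.float64(0.5), np.float64(5.3)), (np.float64(64.9), np.float64(-5.1), np.float64(0.2), np.float64(4.9)), (np.float64(64.0), np.float64(-4.4), np.float64(0.1), np.float64(4.4)), (np.float64(63.2), np.float64(-4.4), np.float64(-0.1), np.float64(5.6)), (np.float64(62.4), np.float64(-4.5), np.float64(0.2), np.float64(4.4)), (np.float64(61.7), np.float64(-3.7), np.float64(0.2), np.float64(5.9)), (np.float64(61.4), np.float64(-6.9), np.float64(-0.5), np.float64(9.6)), (np.float64(61.3), np.float64(-9.1), np.float64(-0.7), np.float64(17.0))]
[0.55609592 0.22946946 0.03948129] [-0.40618351  3.31293042  0.16221526] 0.4068874271794987 26.3
```

A firm stop came at axle z ≈ 61.4 mm: the force went from 5 N to 17 N within 0.4 mm, which is 43.6 mm below the cheek tops and inside the given range. I release, retreat and look.

```bash
python3 - <<'E'
from h import *; from plant import robot,vision
import pickle
p=robot.read_state()["eef_pos"]
robot.gripper_to(1.0);s=robot.read_state();print(s["gripper_width"],s["ft_force"],s["gripper_force"])
print(robot.move_l([p[0],p[1],.20],rate=.1,f_stop=8))
robot.move_l([.5565,.1987,.26],rate=.15);robot.hold(.3)
c=vision.camera_params("wrist");im=vision.snapshot("wrist");cv2.imwrite("pics/w3.png",im);pickle.dump(c,open("c3.pkl","wb"))
R=lambda y:np.array([[np.cos(y),-np.sin(y)],[np.sin(y),np.cos(y)]])
for s in(.075,-.075):print(proj(c,[*(np.array([.5565,.2287])+R(.0155)@[0,s]),.0614]))
print(robot.read_state()["t"],robot.read_state()["ft_force"])
E
```

```text
0.9973614532263241 [ 0.21424102 -0.30482841  0.93711541] 0.0
False
[322.81411162 262.46123782]
[322.80616058 124.91529152]
29.5667 [ 0.56342435  0.07349121 -0.49445837]
```

View pics/w3.png

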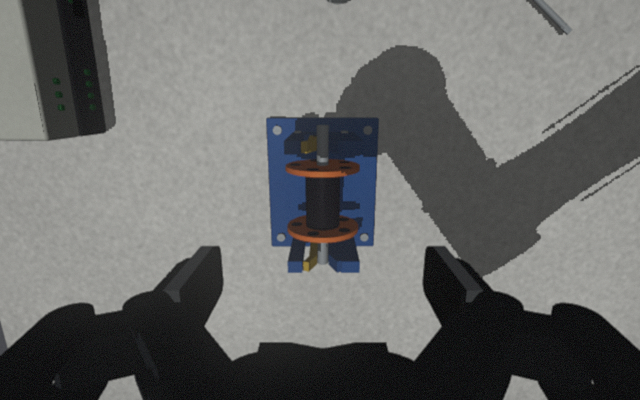

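The axle ends are seen at (323,124) and (322,263), matching the prediction for home (322.8,124.9 and 322.8,262.5), and the reel is centred. To make sure both ends are seated, I press each flange top gently with the shut fingertips and compare the heights.

```bash
python3 - <<'E'
from h import *; from plant import robot
robot.gripper_to(0.0)
for s in(-1,1):
    y=.2280+s*.0325; x=.5562-s*.0005
    robot.move_l([x,y,.125],rate=.12);robot.hold(.2);b=np.array(robot.read_state()["ft_force"])
    L=[]
    st=robot.move_l([x,y,.102],rate=.03,f_stop=5);z=robot.read_state()["eef_pos"][2]
    while z>.093:
        z-=.0004;robot.move_l([x,y,z],rate=.01,f_stop=9);q=robot.read_state();f=(np.array(q["ft_force"])-b)[2]
        L.append((round(q["eef_pos"][2]*1e3,2),round(f,1)))
        if f>12:break
    print(s,st,L);robot.move_l([x,y,.125],rate=.06)
robot.move_l([.5565,.2287,.24],rate=.15);robot.hold(.5);print(robot.read_state()["t"],robot.read_state()["ft_force"])
E
```

```text
-1 False [(np.float64(101.9), np.float64(1.3)), (np.float64(101.33), np.float64(0.6)), (np.float64(100.91), np.float64(1.2)), (np.float64(100.49), np.float64(1.5)), (np.float64(100.1), np.float64(1.8)), (np.float64(99.7), np.float64(0.5)), (np.float64(99.32), np.float64(0.9)), (np.float64(99.18), np.float64(4.0)), (np.float64(99.07), np.float64(5.9)), (np.float64(99.03), np.float64(7.9)), (np.float64(98.94), np.float64(10.6)), (np.float64(98.91), np.float64(12.5))]
1 False [(np.float64(101.93), np.float64(0.1)), (np.float64(101.37), np.float64(0.1)), (np.float64(100.91), np.float64(-0.4)), (np.float64(100.5), np.float64(-0.9)), (np.float64(100.09), np.float64(-0.5)), (np.float64(99.72), np.float64(-0.5)), (np.float64(99.32), np.float64(-0.9)), (np.float64(99.19), np.float64(1.6)), (np.float64(99.09), np.float64(4.9)), (np.float64(99.03), np.float64(6.8)), (np.float64(98.95), np.float64(9.1)), (np.float64(98.9), np.float64(9.9)), (np.float64(98.83), np.float64(13.2))]
43.45 [ 0.90160367 -0.53427267  0.10821869]
```

Both flanges stop firmly at the same height (99.2 mm, where 99.4 was expected), so the axle is home at both ends.

```bash
python3 -c "
from plant import finish_job
print(finish_job())"
```

```text
the job is handed in; nothing more can be done
None
```

The job is handed in, with no verdict returned: the orange reel sits midway in the blue stand with both axle ends on the slot floors, released with the arm clear, after a peak push of about 17 N and 43 s of the 72 s allowed.

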